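# Close the ring case without a slam

### The arm

A 6-joint arm with a two-finger parallel gripper is mounted at the origin on the work surface. World frame = base frame: x ahead of the robot, y to its left, z up, the work surface at z = 0. Lengths are in mm, angles in rad, forces in N, time in s.
With the tool pointing down it reaches from about 350 to 875 mm from the base axis. Payload 4.2 kg.
Tool frame: the origin (TCP) lies between the finger pads; the fingertips stand 14 mm ahead of it and the grasp point (between the pads) lies 5 mm behind it; z points along the fingers, y is the line along which they close (so a half turn about z gives the same grasp; the last joint's range is limited). The gripper opens to 85 mm and grips with 20 to 120 N. Pads are 22 mm wide; open, the fingers measure 114 mm over their backs; the gripper's body (76 mm by 85 mm) begins 54 mm behind the grasp point. The pads swing forward as they close: fully open they stand 13 mm farther back than shut.
Start: joints at [0.259, 0.385, 0.008, 0, -1.194, -0.259], TCP at [624.979, 0.025, 245.312] pointing down, gripper open.
Joint ranges: [-3.14, 3.14], [-1.21, 2.06], [-1.07, 1.41], [-3.16, 2.05], [-2.99, -0.16], [-3.1, 3.1]. Speed limits (rad/s): [2.79, 2.79, 3.14, 3.14, 3.14, 3.14].

### API

Orientations are given as a unit quaternion [x, y, z, w].
In Python, from bench import * gives the robot as it stands.
- The arm moves only by the tool carry_out, never from a script. Its argument "motion" is a list of rows, each a list of 7 numbers: the turn, a rotation vector about the tool's x, y, z in rad, then the shift along the tool's x, y, z in mm, then the opening, from -1 (shut) to 1 (fully open), so that 0 is half open. A call has 1 to 5 rows; each row is the pose to reach, as a shift and turn from the pose commanded when the call began, along the tool's axes at that moment; what a row does not reach only later rows make up. A row lasts 1/8 s, in which the tool goes at most 62.5 mm and 10.7 degrees, less where a joint would pass 70% of its speed; a pose out of reach is approached as far as the arm can. A call with a gripper value outside its range is refused whole. The fingers move at their own pace and stop on an object; the grip force is fixed at half the most. Time passes only in rows, so rows that repeat a pose let the fingers close. It gives the time, the measured TCP pose, the force, the opening and the grip force at its end, in the units of the state.
- read_state(): the state, without advancing time (a new reading comes with each control period).
- get_image(name): name is "scene" or "side" or "wrist"; returns a dict with "color" (384x512x3 uint8, blue, green, red), "mtx" (3x3 intrinsics, pixels), "position" and "orientation" of the camera in the world. Camera axes: x right, y down, z forward; pixel columns grow to the right and rows downward; lengths in mm; the calibration is good to about 2 mm. A picture is of the moment at which its call begins. There is no depth.
- job_done(): hands the job in; it is judged then, once.
The state is a dict: "clock": time; "joints": joint angles; "joint_vel": joint speeds; "joint_efforts": joint torques, N m; "position": TCP position; "ee_rot": TCP orientation; "contact_force": force on the tool from outside, world axes, zero at the start; "wrist_torque": the same for the moment, N m; "gripper_width": finger opening in mm; "grasp_force": force on a finger pad.
Only numpy, scipy, OpenCV 4.12 (cv2) and the standard library are available. Lean on these libraries where they do the work, as an engineer would, in place of code of your own. Each camera call takes 0.05 s, during which the arm holds its last target. There are 200 camera calls.

### The job

The lid of the ring case on the jeweller's bench stands open, leaning back. Without gripping it, tip it forward with a finger until it starts to fall, catch it from underneath on the back of your fingers while it is still well open, and lower it slowly until it is fully shut, never letting it drop or slam onto the case. Be gentle with the lid, and leave the other things on the bench where they stand.

Things in the scene. Friction and masses are not known exactly. Their poses are not given: they have to be found in the camera images.
- case: Dark wooden ring case fixed to the bench, open-topped box 110 mm deep (its x), 160 mm wide (its y), 75 mm high, walls 8 mm, filled to 51 mm above the bench with a grey pad carrying ring rolls. Origin: centre of its underside, on the bench. Its -x side is the front, the lid is hinged along the top of its +x (rear) wall; the front faces roughly to the right (world -y), yawed up to 27 degrees either way.
- lid (a joint): Lid angle in rad: 0 = shut, 1.57 = upright, 1.85 = stop, leaning back. Lid about 0.2 kg on a damped hinge with some friction: it rests by itself between about 1.3 and 1.7, sinks back to the stop above that, and below 1.3 surely falls shut by itself, taking 1 to 1.6 s from 1.2 to 0.7 rad and reaching 1.0 to 1.4 rad/s, a slam.
- lid_lip (a point): Middle of the lift lip's outer edge, on the lid's underside, 145 mm from the hinge axis; moves with the lid. The lip, 100 mm wide, 8 mm thick, carries on the lid's underside 35 mm past its front edge; shut, it juts out freely in front of the case, 75 mm above the bench. Site axes: x along the lid towards the hinge, z the lid's outward normal (up when shut).
- lid_hinge (a point): Middle of the hinge axis: 55 mm behind the case's centre (case +x), 75.5 mm above the bench; the axis runs along the case's y. The lid is a flat wooden board, 110 mm from hinge to front edge (lip not counted), 160 mm wide, 10 mm thick; its underside passes through the axis.
- flask: Bystander: small amber bottle, 40 mm across, 75 mm high, loose, behind or beside the case. Origin: centre of its underside.
- tin: Bystander: low round aluminium tin, 52 mm across, 30 mm high, loose, behind or beside the case. Origin: centre of its underside.
- punch: Bystander: steel doming punch standing on its head, 28 mm across at the foot, 55 mm high, loose, behind or beside the case. Origin: centre of its underside.
Things that resemble listed ones, but are neither listed nor needed, are in the scene too. Of the things that look like the case, the smallest one is meant.

How it is judged:
By the outcome, as a careful person would: the job done as asked, in the order asked, and still so for the second after the job is handed in, with the robot touching nothing.
It also fails if it takes over 45 s, if anything falls off the work surface, if the arm or the gripper's body presses on something with over 40 N, if the wrist force passes 120 N, or if a joint passes its speed limit or range.

## Working session

There is one attempt and no reset: what is moved stays moved. The work goes in short steps, Python scripts to look and compute and a tool call to move; the robot and the scene stay as the last step left them, time stands still between calls to the robot, and variables do not carry over. Pictures are saved under pics/ and viewed, at most 10 in all, crops included, and the job is handed in when it is done.

Besides the shell and the picture viewer there is one more tool, called after "Call:" by a JSON object that holds its "op" and its "data". carry_out: Moves the arm, as the interface text tells. Its arguments: {"type":"object","properties":{"motion":{"type":"array"}},"required":["motion"]}

```bash
ls; mkdir -p pics
python3 - <<'E'
from bench import *
import cv2,numpy as np
ims=[get_image(n) for n in("scene","side")]
for n,i in zip(("scene","side"),ims):
    cv2.imwrite(f"pics/{n}0.png",i["color"]); print(n,i["mtx"],i["position"],i["orientation"])
s=read_state();print(s["clock"],s["position"],s["ee_rot"],s["gripper_width"])
E
```

```text
pics
scene [[455.35118499   0.         252.73464754]
 [  0.         455.35118499 191.25320302]
 [  0.           0.           1.        ]] [1158.38364114  296.28405182 1009.50291705] [ 0.54285934  0.78102312 -0.25417231 -0.17522289]
side [[436.24813489   0.         257.02184787]
 [  0.         436.24813489 183.65338995]
 [  0.           0.           1.        ]] [ 999.18762156 -432.9813673   731.22558006] [ 0.85251298  0.34699511 -0.14822085 -0.36172723]
0.1 [6.24500760e+02 5.22459471e-03 2.44306036e+02] [-7.07040116e-01  7.07172718e-01  6.79217943e-04 -7.48482125e-04] 85.17921582744921
```

View pics/scene0.png

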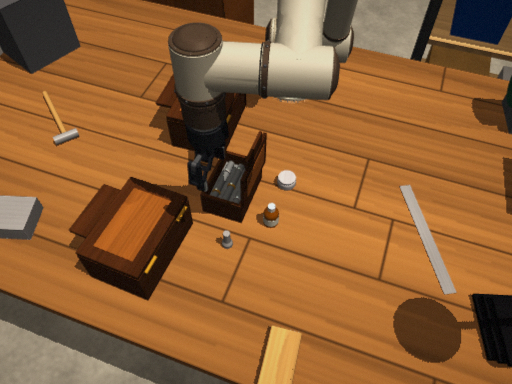

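View pics/side0.png

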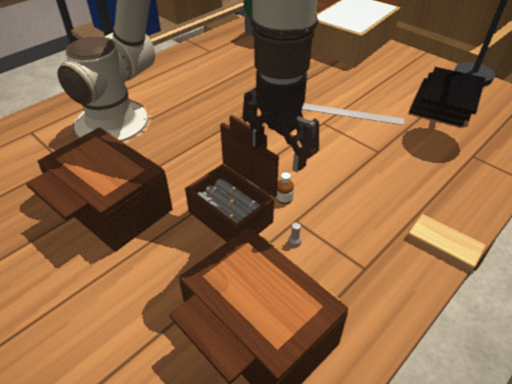

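Case-like things are at scene (235,180), open with a grey pad, and at (135,235) and (200,115), both shut and larger. In the side view they are at (232,190), (262,310) and (105,190). The open one is the smallest, has the pad with rolls, and its front faces -y. Next I confirm it in an enlarged crop.

Run:
```python
import cv2,numpy as np
a=cv2.imread("pics/scene0.png")[120:260,185:305];b=cv2.imread("pics/side0.png")[110:250,175:325]
a=cv2.resize(a,None,fx=2.9,fy=2.9,interpolation=cv2.INTER_CUBIC);b=cv2.resize(b,None,fx=2.9,fy=2.9,interpolation=cv2.INTER_CUBIC)
o=np.hstack([a,b]);o=np.clip(o.astype(float)*1.8,0,255).astype(np.uint8)
print(o.shape,a.shape)
cv2.imwrite("pics/crop1.png",o)
```

```text
(406, 783, 3) (406, 348, 3)
```

View pics/crop1.png

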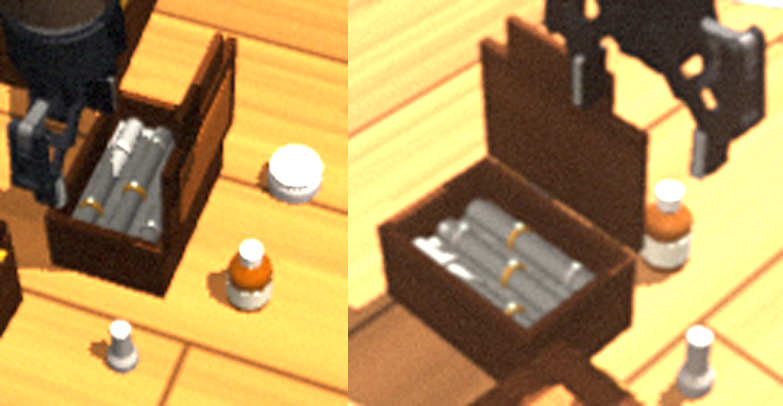

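The crop confirms it: the open case with ring rolls is the small one. Its top corners in the side view are about (187,189), (224,165), (237,227) and (273,198). The lid stands nearly upright with its lip on top.

```bash
cat > h.py <<'E'
from bench import *
import numpy as np,cv2
from scipy.spatial.transform import Rotation as R
def ray(i,u,v):
    d=R.from_quat(i["orientation"]).apply(np.linalg.inv(i["mtx"])@[u,v,1]);return np.array(i["position"]),d
def onz(i,u,v,z):
    p,d=ray(i,u,v);return p+d*(z-p[2])/d[2]
def proj(i,P):
    c=R.from_quat(i["orientation"]).inv().apply(np.array(P)-i["position"])@np.array(i["mtx"]).T;return c[:,:2]/c[:,2:]
E
python3 - <<'E'
from h import *
np.set_printoptions(precision=1,suppress=True)
si=get_image("side");sc=get_image("scene")
C=np.array([onz(si,175+(x-348)/2.9,110+y/2.9,75) for x,y in[(382,228),(490,160),(632,255),(527,340)]]) # FL' RL RR FR
print(C,[np.linalg.norm(C[k]-C[k-1]) for k in range(4)])
D=np.array([onz(sc,185+x/2.9,120+y/2.9,75) for x,y in[(50,215),(165,255)]]);print(D)
c=C.mean(0); ax=((C[1]-C[0])+(C[2]-C[3]));ay=(C[1]-C[2])+(C[0]-C[3])
print("centre",c,"yaw x",np.degrees(np.arctan2(ax[1],ax[0])),"yaw of +-y",np.degrees(np.arctan2(ay[1],ay[0])))
for n,(x,y) in dict(flaskfoot=(248,302),tinfoot=(295,195),punchfoot=(121,365)).items(): print(n,onz(sc,185+x/2.9,120+y/2.9,0))
# lid front corners: intersect with vertical-ish hinge plane via x-axis across planes y=const of case
ux=np.array([ax[0],ax[1],0]);ux/=np.linalg.norm(ux);uy=np.cross([0,0,1],ux)
for n,(x,y),s in(("lidL",(483,38),80),("lidR",(645,130),-80)):
  for sg in(1,-1):
    p,d=ray(si,175+(x-348)/2.9,110+y/2.9);t=(sg*s-(p-c)@uy)/(d@uy);P=p+t*d;q=[(P-c)@ux-55,P[2]-75.5];print(n,sg,P,q,np.hypot(*q),np.arctan2(q[1],-q[0]))
E
```

```text
[[425.9 -63.3  75. ]
 [427.3  43.6  75. ]
 [577.1  45.1  75. ]
 [580.7 -63.3  75. ]] [np.float64(154.75063004260986), np.float64(106.89046177066483), np.float64(149.82473627965157), np.float64(108.44862234563223)]
[[576.5 -58.9  75. ]
 [580.8  50.2  75. ]]
centre [502.7  -9.5  75. ] yaw x 90.59794343934226 yaw of +-y -179.69685152156578
flaskfoot [555.8 118.7  -0. ]
tinfoot [427.4 121.4   0. ]
punchfoot [654.9  36.3   0. ]
lidL 1 [422.1  49.6 186.1] [np.float64(4.899453888609422), np.float64(110.57660688272733)] 110.68509672988425 1.6150755967400838
lidL -1 [583.5 -85.4 338.6] [np.float64(-131.76217989904885), np.float64(263.06701119941766)] 294.22019718765716 1.1064535495845613
lidR 1 [582.1  48.1 194.2] [np.float64(1.7124716902711938), np.float64(118.66635471251209)] 118.67871039089412 1.5852263043010852
lidR -1 [420.2 234.9 -14.4] [np.float64(190.20947900857107), np.float64(-89.90257745903227)] 210.38564432605503 -2.7000631629683274
```

Run:
```python
from h import *
np.set_printoptions(precision=0,suppress=True)
si=get_image("side");sc=get_image("scene")
for z in(75,100,125):
  print(z,"near sc",*[onz(sc,*p,z)[:2] for p in[(140,181),(190,205),(140,268),(78,252)]],"si",*[onz(si,*p,z)[:2] for p in[(258,238),(346,312),(183,283)]])
  print(z,"far si",*[onz(si,*p,z)[:2] for p in[(97,131),(40,163),(168,180),(108,218),(30,180),(85,216)]],"sc",*[onz(sc,*p,z)[:2] for p in[(168,110),(246,105)]])
  print("near lip",*[onz(si,*p,z)[:2] for p in[(173,316),(240,378)]],*[onz(sc,*p,z)[:2] for p in[(70,230),(102,187)]])
w=get_image("wrist");cv2.imwrite("pics/w0.png",w["color"])
a=cv2.resize(sc["color"][60:310,50:290],None,fx=2.3,fy=2.3);b=cv2.resize(w["color"],None,fx=.55,fy=.55)
```

```text
75 near sc [ 594. -227.] [617. -74.] [ 813. -107.] [ 827. -261.] si [629. -53.] [843. -64.] [ 605. -217.]
75 far si [108. -90.] [ 121. -244.] [376. -75.] [ 378. -227.] [ 159. -286.] [ 340. -256.] sc [ 335. -276.] [237. -70.]
near lip [ 643. -269.] [ 795. -262.] [ 783. -312.] [ 645. -308.]
100 near sc [ 609. -213.] [632. -64.] [822. -96.] [ 836. -246.] si [643. -68.] [849. -78.] [ 620. -225.]
100 far si [ 142. -103.] [ 154. -251.] [399. -89.] [ 402. -234.] [ 191. -291.] [ 366. -263.] sc [ 357. -261.] [262. -61.]
near lip [ 657. -275.] [ 803. -268.] [ 793. -296.] [ 659. -292.]
125 near sc [ 624. -199.] [646. -54.] [832. -85.] [ 845. -231.] si [658. -82.] [855. -92.] [ 635. -234.]
125 far si [ 176. -116.] [ 188. -259.] [ 423. -102.] [ 426. -242.] [ 223. -297.] [ 391. -270.] sc [ 379. -246.] [286. -51.]
near lip [ 671. -281.] [ 811. -275.] [ 803. -280.] [ 673. -276.]
```

The other cases sit at x 620–850 and x 145–400. That leaves a corridor of about 218 mm in front of the case, centred near x=508. I'll work the hand from the front, with the gripper shut and one finger's back facing up.

```bash
cat >> h.py <<'E'
def tool(b):  # pitch b rad below horizontal, pointing +y, tool x = world X
    z=np.array([0,np.cos(b),-np.sin(b)]);x=np.array([1,0,0]);return R.from_matrix(np.c_[x,np.cross(z,x),z])
def plan(rows,cur=None):
    s=read_state();Rc=R.from_quat(s["ee_rot"]) if cur is None else tool(cur[3]);p=np.array(s["position"] if cur is None else cur[:3])
    for x,y,z,b in rows:
        print(np.round((Rc.inv()*tool(b)).as_rotvec(),3),np.round(Rc.inv().apply(np.array([x,y,z])-p),1))
E
python3 - <<'E'
from h import *
plan([(503,-100,330,np.pi/2),(503,-100,330,np.radians(50))])
E
```

```text
[ 0.     0.    -1.571] [100.  121.9 -84.9]
[ 0.547 -0.546 -1.501] [100.  121.9 -84.9]
```

Call:
{"op": "carry_out", "data": {"motion": [[0, 0, -0.18, 20, 25, -30, -1], [0.1, -0.1, -0.35, 40, 50, -60, -1], [0.2, -0.2, -0.52, 60, 80, -85, -1], [0.25, -0.25, -0.69, 100, 122, -85, -1], [0.3, -0.3, -0.86, 100, 122, -85, -1]]}}

```text
clock: 0.98
position: [501.0, -101.2, 332.1]
ee_rot: [0.909, -0.372, 0.001, -0.189]
contact_force: [0.1, -0.4, 0.2]
gripper_width: -0.0
grasp_force: 0.0
```

Run:
```python
from h import *
s=read_state();print(s["clock"],np.round(s["position"]),np.round(s["joints"],2),np.round(R.from_quat(s["ee_rot"]).as_matrix(),2),s["gripper_width"])
plan([(503,-100,330,np.radians(50))])
```

```text
0.975 [ 501. -101.  332.] [-0.11  0.13 -0.03 -0.38 -1.31  0.98] [[ 0.72 -0.68  0.14]
 [-0.68 -0.65  0.34]
 [-0.14 -0.35 -0.93]] -0.004873594451051723
[ 0.273 -0.264 -0.718] [ 0.9 -1.4  2.6]
```

Call:
{"op": "carry_out", "data": {"motion": [[0.05, -0.05, -0.15, 0, 0, 0, -1], [0.11, -0.11, -0.3, 0, 0, 0, -1], [0.17, -0.17, -0.45, 0, 0, 0, -1], [0.22, -0.22, -0.6, 0, 0, 0, -1], [0.273, -0.264, -0.718, 1, -1, 2, -1]]}}

```text
clock: 1.6
position: [504.7, -99.7, 328.8]
ee_rot: [0.94, -0.001, -0.001, -0.342]
contact_force: [-0.1, -0.8, -0.8]
gripper_width: 0.1
grasp_force: 0.0
```

Run:
```python
from h import *
s=read_state();print(s["clock"],np.round(s["position"]),np.round(s["joints"],2),np.round(R.from_quat(s["ee_rot"]).as_matrix(),2),s["gripper_width"],s["contact_force"])
si=get_image("side");sc=get_image("scene");w=get_image("wrist")
a=cv2.resize(sc["color"][40:240,130:310],None,fx=2.2,fy=2.2);b=cv2.resize(si["color"][60:260,145:325],None,fx=2.2,fy=2.2)
o=np.clip(np.hstack([a,b]).astype(float)*1.7,0,255).astype(np.uint8);cv2.imwrite("pics/c2.png",o)
```

```text
1.6 [ 505. -100.  329.] [-0.29  0.29  0.15 -0.67 -1.65  1.88] [[ 1.   -0.   -0.  ]
 [-0.   -0.77  0.64]
 [-0.   -0.64 -0.77]] 0.11041691985951667 [-0.08790592 -0.80540662 -0.77185392]
```

View pics/c2.png

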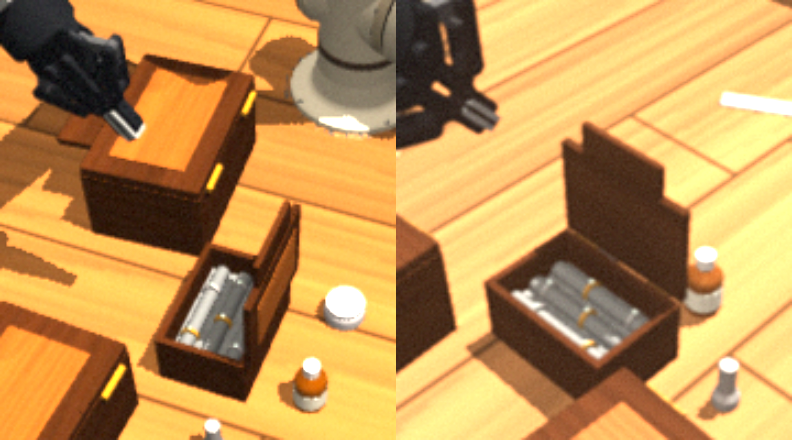

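The hand is clear of everything, with its tip at the crop's top left. The lid stands near upright. Lip corners in the side view are about (232,117) and (266,138), lid corners about (222,124) and (278,155).

Run:
```python
from h import *
np.set_printoptions(precision=1,suppress=True)
si=get_image("side");sc=get_image("scene")
C=np.array([onz(si,145+(x-396)/2.2,60+y/2.2,75) for x,y in[(487,283),(572,232),(677,303),(600,362)]]);print(C)
for n,u,v,x in(("lipL",588,125,453),("lipR",663,172,553),("lidL",566,140,423),("lidR",688,210,583)):
    p,d=ray(si,145+(u-396)/2.2,60+v/2.2);t=(x-p[0])/d[0];print(n,p+t*d)
for u,v in((287,205),(299,207)):
    p,d=ray(sc,130+u/2.2,40+v/2.2)
    for x in(453,): print("sc lipL",p+(x-p[0])/d[0]*d)
```

```text
[[425.4 -63.9  75. ]
 [429.7  44.5  75. ]
 [576.4  45.3  75. ]
 [577.1 -57.1  75. ]]
lipL [453.   53.1 215.5]
lipR [553.   47.8 218.4]
lidL [423.   50.7 184.6]
lidR [583.   48.1 193.1]
sc lipL [453.   51.1 215.3]
sc lipL [453.   64.8 217.2]
```

Lip edge is at y≈52–60, z≈218, so the lid is at about 1.6 rad with the hinge at y≈48. Now I go over the top to behind the lip and plan the pull, crossing and catch.

Run:
```python
from h import *
b=np.radians(50)
print("over");plan([(503,-40,310,b),(503,20,300,b),(503,80,285,b),(503,92,240,b),(503,92,229,b)])
```

```text
over
[ 0.002  0.001 -0.008] [ -1.7 -33.5  52.5]
[ 0.002  0.001 -0.008] [ -2.  -73.1  98.6]
[ 0.002  0.001 -0.008] [  -2.2 -109.5  148.6]
[ 0.002  0.001 -0.008] [ -2.1 -89.9 190.8]
[ 0.002  0.001 -0.008] [ -2.  -82.9 199.3]
```

Call:
{"op": "carry_out", "data": {"motion": [[0, 0, 0, -2, -34, 52, -1], [0, 0, 0, -2, -73, 98, -1], [0, 0, 0, -2, -110, 148, -1], [0, 0, 0, -2, -90, 190, -1], [0, 0, 0, -2, -83, 199, -1]]}}

```text
clock: 2.48
position: [501.0, 93.3, 227.8]
ee_rot: [0.94, -0.002, -0.004, -0.341]
contact_force: [0.2, -0.7, 0.3]
gripper_width: -0.0
grasp_force: 0.0
```

Run:
```python
from h import *
s=read_state();print(s["clock"],np.round(s["position"],1),np.round(s["joints"],2),s["contact_force"])
si=get_image("side");sc=get_image("scene")
a=cv2.resize(sc["color"][70:220,180:300],None,fx=3.2,fy=3.2);b=cv2.resize(si["color"][80:230,190:310],None,fx=3.2,fy=3.2)
o=np.clip(np.hstack([a,b]).astype(float)*1.8,0,255).astype(np.uint8);cv2.imwrite("pics/c3.png",o)
b=np.radians(50)
plan([(503,72,229,b),(503,65,229,b),(503,45,227,b),(503,22,224,b)])
```

```text
2.475 [501.   93.3 227.8] [ 0.06  0.26 -0.13 -0.74 -1.24  1.78] [ 0.17535788 -0.69854322  0.32497779]
[ 0.002  0.003 -0.007] [  0.6  15.1 -12.7]
[ 0.002  0.003 -0.007] [  0.6  20.5 -17.2]
[ 0.002  0.003 -0.007] [  0.7  37.1 -28.5]
[ 0.002  0.003 -0.007] [  0.8  56.7 -40.9]
```

View pics/c3.png

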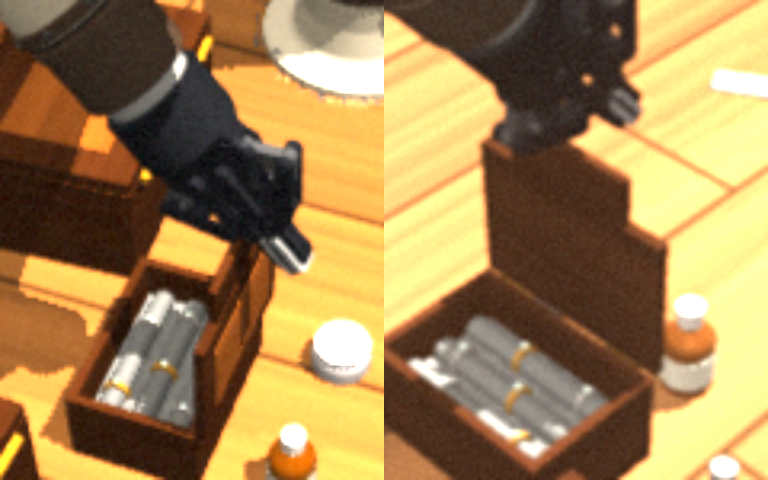

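The fingertips (scene crop 295,262) are behind the lip and the hand is just above it. Now a gentle pull forward.

Call:
{"op": "carry_out", "data": {"motion": [[0, 0, 0, 2, 11.5, -9.6, -1], [0, 0, 0, 2, 15.3, -12.9, -1], [0, 0, 0, 2, 19.2, -16.1, -1], [0, 0, 0, 2, 23, -19.3, -1], [0, 0, 0, 2, 26.8, -22.5, -1]]}}

```text
clock: 3.2
position: [505.1, 56.8, 229.9]
ee_rot: [0.94, -0.003, -0.001, -0.342]
contact_force: [0.6, -0.2, 1.5]
gripper_width: -0.5
grasp_force: 0.8
```

```bash
cat > ang.py <<'E'
from h import *
# lid angle from side image: lid right edge (x=583) top corner, found by crop
def crop(n,x0=190,y0=80,w=120,h=150,s=3.2):
    si=get_image("side");b=cv2.resize(si["color"][y0:y0+h,x0:x0+w],None,fx=s,fy=s);cv2.imwrite(n,np.clip(b.astype(float)*1.8,0,255).astype(np.uint8))
def state():
    s=read_state();print(round(s["clock"],2),np.round(s["position"],1),np.round(s["joints"],2),np.round(s["contact_force"],2),np.round(s["wrist_torque"],2))
E
python3 -c "
from ang import *
state()"
```

```text
3.2 [505.1  56.8 229.9] [-0.01  0.28 -0.1  -0.73 -1.29  1.83] [ 0.6  -0.15  1.54] [-0.89 -0.16 -0.08]
```

```bash
cat >> ang.py <<'E'
def theta():
    si=get_image("side");T=cv2.imread("pics/side0.png")[147:165,266:286]
    m=cv2.matchTemplate(si["color"][125:225,215:330],T,cv2.TM_CCOEFF_NORMED);_,v,_,l=cv2.minMaxLoc(m)
    u=np.array([215+l[0]+11.5,125+l[1]+8.]);p,d=ray(si,*u);P=p+(583-p[0])/d[0]*d
    print("corner",u,round(v,2),np.round(P,1),"theta",round(float(np.arctan2(P[2]-75.5,48-P[1])),3))
E
python3 -c "
from ang import *
state();theta()
w=get_image('side');cv2.imwrite('pics/s4.png',w['color'])"
```

```text
3.2 [505.1  56.8 229.9] [-0.01  0.28 -0.1  -0.73 -1.29  1.83] [ 0.6  -0.15  1.54] [-0.89 -0.16 -0.08]
corner [275.5 156. ] 0.99 [583.   41.7 195.6] theta 1.518
```

Call:
{"op": "carry_out", "data": {"motion": [[0, 0, 0, 0, 4.2, -2.8, -1], [0, 0, 0, 0, 8.4, -5.6, -1], [0, 0, 0, 0, 12.6, -8.4, -1], [0, 0, 0, 0, 16.8, -11.2, -1], [0, 0, 0, 0, 20, -13.5, -1]]}}

```text
clock: 3.92
position: [504.5, 32.6, 226.6]
ee_rot: [0.94, -0.003, -0.002, -0.341]
contact_force: [-0.1, 0.6, -0.1]
gripper_width: 0.2
grasp_force: 0.1
```

```bash
python3 -c "
from ang import *
state();theta()
b=np.radians(50)
s=read_state();x,y,z=s['position']
c=(x,y,z,b)
plan([(503,13,224,b),(503,0,258,b),(503,-55,255,b),(503,-100,215,b),(503,-85,165,b),(503,-47,170,b)])"
```

```text
3.92 [504.5  32.6 226.6] [-0.06  0.29 -0.1  -0.72 -1.31  1.86] [-0.12  0.59 -0.14] [-1.25 -0.02  0.  ]
corner [269.5 161. ] 0.96 [583.   25.2 193.4] theta 1.38
[ 0.002  0.002 -0.007] [ -1.5  16.4 -10.4]
[ 0.002  0.002 -0.007] [ -1.6   4.6 -44.9]
[ 0.002  0.002 -0.007] [ -1.4  48.7 -77.8]
[ 0.002  0.002 -0.007] [ -0.9 108.9 -76. ]
[ 0.002  0.002 -0.007] [ -0.7 129.4 -28. ]
[ 0.002  0.002 -0.007] [-0.9 97.1 -7.5]
```

Call:
{"op": "carry_out", "data": {"motion": [[0, 0, 0, 0, 4, -2.6, -1], [0, 0, 0, 0, 8, -5, -1], [0, 0, 0, 0, 12, -7.6, -1], [0, 0, 0, 0, 15, -9.5, -1], [0, 0, 0, 0, 18, -11.5, -1]]}}

```text
clock: 4.6
position: [504.6, 11.6, 224.1]
ee_rot: [0.94, -0.003, -0.002, -0.341]
contact_force: [0.2, 0.2, 0.1]
gripper_width: -0.1
grasp_force: 0.0
```

```bash
python3 -c "
from ang import *
state();theta()
b=np.radians(50)
plan([(503,-5,258,b),(503,-60,252,b),(503,-100,210,b),(503,-85,162,b),(503,-50,168,b)])"
```

```text
4.6 [504.6  11.6 224.1] [-0.1   0.3  -0.09 -0.72 -1.34  1.89] [0.2  0.16 0.1 ] [-1.25 -0.03  0.02]
corner [249.5 151. ] 0.91 [583.  -26.8 248.6] theta 1.163
[ 0.002  0.001 -0.006] [ -1.7  -9.3 -36.5]
[ 0.002  0.001 -0.006] [ -1.4  36.7 -67.2]
[ 0.002  0.001 -0.006] [ -1.1  94.3 -60.6]
[ 0.002  0.001 -0.006] [ -0.9 113.6 -14.2]
[ 0.002  0.001 -0.006] [-1.  82.9  3.7]
```

The hand has carried the lip to about 1.22 rad (the last template match has the wrong radius, so I use the hand's travel instead). Now I cross over and get underneath.

Call:
{"op": "carry_out", "data": {"motion": [[0, 0, 0, -1, -17, -26, -1], [0, 0, 0, -1, 27, -63, -1], [0, 0, 0, -1, 89, -67, -1], [0, 0, 0, -1, 114, -19, -1], [0, 0, 0, -1, 83, 3, -1]]}}

```text
clock: 5.28
position: [501.1, -50.5, 163.5]
ee_rot: [0.939, -0.007, -0.006, -0.343]
contact_force: [-0.1, 0.1, 0.8]
gripper_width: 0.5
grasp_force: 0.0
```

```bash
python3 -c "
from ang import *
state();crop('pics/c5.png')"
```

```text
5.28 [501.1 -50.5 163.5] [-0.21  0.41 -0.11 -0.71 -1.31  2.05] [-0.06  0.14  0.8 ] [-1.19 -0.07 -0.03]
```

View pics/c5.png

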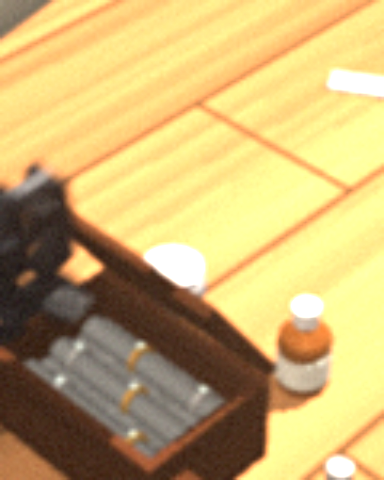

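The lid hangs over the hand. Its front right corner is near crop (180,290), i.e. side pixel (246,171), and the finger (70,300) is beneath it.

```bash
python3 -c "
from ang import *
si=get_image('side');state()
for u,v in((246.3,170.6),(249,172)):
  p,d=ray(si,u,v);P=p+(583-p[0])/d[0]*d;print(P,np.hypot(P[1]-48,P[2]-75.5),np.arctan2(P[2]-75.5,48-P[1]))
b=np.radians(50)
for th in(1.2,1.1,1.0,.9): print(th,proj(si,[(583,48-110*np.cos(th),75.5+110*np.sin(th)),(583,48-110*np.cos(th)+10*np.sin(th),75.5+110*np.sin(th)+10*np.cos(th))]).round(0).tolist())
"
```

```text
5.38 [502.4 -47.7 167.8] [-0.21  0.4  -0.1  -0.71 -1.32  2.05] [ 1.26  0.08 -0.16] [-1.29  0.01 -0.03]
[583.         -35.61257596 208.65459946] 157.22980066132797 1.01008846537538
[583.         -28.98331819 200.93323672] 147.17312306981955 1.0203355386319495
1.2 [[263.0, 171.0], [267.0, 168.0]]
1.1 [[259.0, 176.0], [263.0, 172.0]]
1.0 [[256.0, 180.0], [259.0, 176.0]]
0.9 [[253.0, 185.0], [255.0, 181.0]]
```

Call:
{"op": "carry_out", "data": {"motion": [[0, 0, 0, 0, 0, 0, -1], [0, 0, 0, 0, 0.5, 0.5, -1], [0, 0, 0, 0, 1, 1, -1]]}}

```text
clock: 5.75
position: [503.3, -50.6, 167.4]
ee_rot: [0.94, -0.003, -0.001, -0.341]
contact_force: [-0.5, -1.3, -0.3]
gripper_width: 0.3
grasp_force: 0.2
```

```bash
python3 -c "
from ang import *
state();crop('pics/c6.png',190,120,120,120,4)"
```

```text
5.75 [503.3 -50.6 167.4] [-0.21  0.4  -0.1  -0.71 -1.31  2.05] [-0.49 -1.27 -0.32] [-1.37 -0.01  0.02]
```

View pics/c6.png

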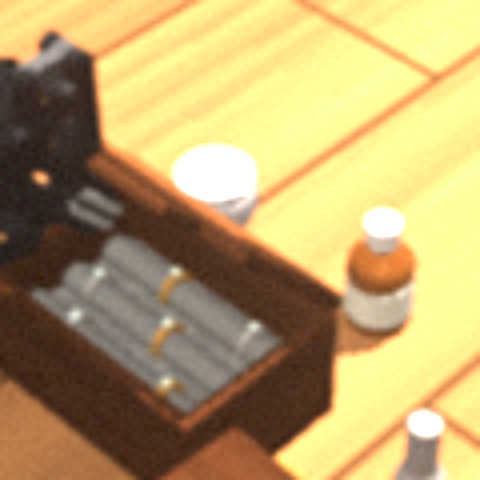

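The lid now rests on the finger backs, with the force change at about 0.9 rad and the fingertips at crop (95,205) beneath it. Next I plan the slow lowering, pitching the hand from 50° to 25°.

```bash
cat > low.py <<'E'
from h import *
def pose(th):
    b=.436+.436*max(th,0)/.86;d=np.array([np.cos(b),-np.sin(b)]);n=np.array([np.sin(b),np.cos(b)])
    q=np.array([48-145*np.cos(th),75.5+145*np.sin(th)])+11*d-14.5*n;return (503,q[0],q[1],b)
E
python3 - <<'E'
from low import *
t=.86
while t>-.1:
    st=.035 if t>.2 else .025
    print("from",round(t,3),np.round(pose(t),2));plan([pose(t-st*k) for k in range(1,6)],pose(t));t-=5*st
E
```

```text
from 0.86 [503.   -50.63 167.64   0.87]
[0.018 0.    0.   ] [0.  4.9 0.4]
[0.035 0.    0.   ] [0.  9.7 1. ]
[0.053 0.    0.   ] [ 0.  14.6  1.7]
[0.071 0.    0.   ] [ 0.  19.4  2.7]
[0.089 0.    0.   ] [ 0.  24.2  3.8]
from 0.685 [503.   -66.73 149.2    0.78]
[0.018 0.    0.   ] [0.  4.8 0.8]
[0.035 0.    0.   ] [0.  9.7 1.9]
[0.053 0.    0.   ] [ 0.  14.4  3. ]
[0.071 0.    0.   ] [ 0.  19.2  4.4]
[0.089 0.    0.   ] [ 0.  23.9  5.9]
from 0.51 [503.   -79.38 128.1    0.69]
[0.018 0.    0.   ] [0.  4.8 1.3]
[0.035 0.    0.   ] [0.  9.5 2.7]
[0.053 0.    0.   ] [ 0.  14.2  4.3]
[0.071 0.    0.   ] [ 0.  18.8  6.1]
[0.089 0.    0.   ] [ 0.  23.4  8.1]
from 0.335 [503.   -88.15 104.99   0.61]
[0.018 0.    0.   ] [0.  4.7 1.7]
[0.035 0.    0.   ] [0.  9.3 3.6]
[0.053 0.    0.   ] [ 0.  13.8  5.6]
[0.071 0.    0.   ] [ 0.  18.3  7.8]
[0.089 0.    0.   ] [ 0.  22.7 10.1]
from 0.16 [503.   -92.75  80.56   0.52]
[0.013 0.    0.   ] [0.  3.2 1.5]
[0.025 0.    0.   ] [0.  6.4 3.1]
[0.038 0.    0.   ] [0.  9.6 4.7]
[0.051 0.    0.   ] [ 0.  12.7  6.5]
[0.063 0.    0.   ] [ 0.  15.8  8.3]
from 0.035 [ 5.030e+02 -9.338e+01  6.272e+01  4.500e-01]
[0.013 0.    0.   ] [0.  3.2 1.7]
[0.018 0.    0.   ] [0.  6.3 3.4]
[0.018 0.    0.   ] [0.  9.6 5. ]
[0.018 0.    0.   ] [ 0.  12.7  6.8]
[0.018 0.    0.   ] [ 0.  15.9  8.6]
from -0.09 [ 5.030e+02 -9.257e+01  4.468e+01  4.400e-01]
[0. 0. 0.] [0.  3.1 1.9]
[0. 0. 0.] [0.  6.2 3.8]
[0. 0. 0.] [0.  9.2 5.8]
[0. 0. 0.] [ 0.  12.2  7.9]
[0. 0. 0.] [ 0.  15.1 10.1]
```

Call:
{"op": "carry_out", "data": {"motion": [[0.018, 0, 0, 0, 4.5, 0.4, -1], [0.035, 0, 0, 0, 9.5, 1, -1], [0.053, 0, 0, 0, 14.5, 1.7, -1], [0.071, 0, 0, 0, 19.4, 2.7, -1], [0.089, 0, 0, 0, 24.2, 3.8, -1]]}}

```text
clock: 6.42
position: [502.9, -66.5, 148.3]
ee_rot: [0.924, -0.003, -0.002, -0.383]
contact_force: [0.7, -0.9, 0.3]
gripper_width: -0.1
grasp_force: 0.2
```

Call:
{"op": "carry_out", "data": {"motion": [[0.018, 0, 0, 0, 4.8, 0.8, -1], [0.035, 0, 0, 0, 9.7, 1.9, -1], [0.053, 0, 0, 0, 14.4, 3, -1], [0.071, 0, 0, 0, 19.2, 4.4, -1], [0.089, 0, 0, 0, 23.9, 5.9, -1]]}}

```text
clock: 7.05
position: [502.8, -79.0, 127.4]
ee_rot: [0.906, -0.003, -0.001, -0.424]
contact_force: [0.2, 0.0, -0.6]
gripper_width: -0.1
grasp_force: 0.2
```

```bash
python3 -c "
from ang import *
state();crop('pics/c7.png',150,110,160,130,4)
si=get_image('side')
for th in(.6,.5,.4): print(th,proj(si,[(583,48-110*np.cos(th),75.5+110*np.sin(th)),(553,48-145*np.cos(th),75.5+145*np.sin(th)),(453,48-145*np.cos(th),75.5+145*np.sin(th))]).round(0).tolist())"
```

```text
7.05 [502.8 -79.  127.4] [-0.35  0.54 -0.06 -0.82 -1.42  2.23] [ 0.2   0.01 -0.57] [-1.65 -0.05 -0.11]
0.6 [[244.0, 200.0], [222.0, 193.0], [187.0, 168.0]]
0.5 [[242.0, 205.0], [219.0, 200.0], [185.0, 174.0]]
0.4 [[241.0, 210.0], [217.0, 206.0], [183.0, 181.0]]
```

View pics/c7.png

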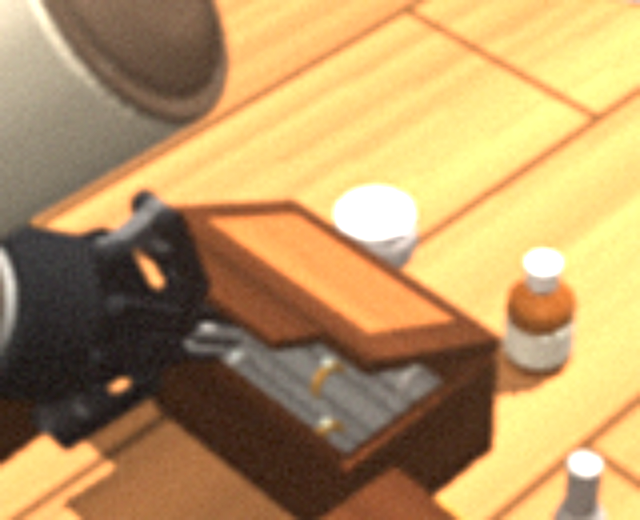

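The lid rests on the fingers: corner at crop (365,360), side pixel (241,200), so θ≈0.57. Its lip corner is at (275,343), and the fingertips (215,338) are under the lip. I continue lowering.

Call:
{"op": "carry_out", "data": {"motion": [[0.018, 0, 0, 0, 4.8, 1.3, -1], [0.035, 0, 0, 0, 9.5, 2.7, -1], [0.053, 0, 0, 0, 14.2, 4.3, -1], [0.071, 0, 0, 0, 18.8, 6.1, -1], [0.089, 0, 0, 0, 23.4, 8.1, -1]]}}

```text
clock: 7.78
position: [502.6, -87.8, 104.1]
ee_rot: [0.886, -0.003, -0.001, -0.464]
contact_force: [0.3, -1.5, 0.4]
gripper_width: 0.2
grasp_force: 0.3
```

Call:
{"op": "carry_out", "data": {"motion": [[0.015, 0, 0, 0, 3.7, 1.3, -1], [0.03, 0, 0, 0, 7.5, 2.8, -1], [0.044, 0, 0, 0, 11.2, 4.4, -1], [0.057, 0, 0, 0, 14.8, 6.1, -1], [0.07, 0, 0, 0, 18.3, 7.8, -1]]}}

```text
clock: 8.4
position: [502.5, -91.7, 84.8]
ee_rot: [0.869, -0.003, -0.001, -0.494]
contact_force: [-0.3, -0.6, 0.0]
gripper_width: -0.1
grasp_force: 0.4
```

```bash
python3 -c "
from ang import *
from low import pose
state()
si=get_image('side');cv2.imwrite('pics/s8.png',si['color'])
s=read_state();b=np.arcsin(-R.from_quat(s['ee_rot']).as_matrix()[2,2]);print(b,pose(.195))
t=.195
for k in range(3):
  plan([pose(t-.02*j) for j in range(1,6)],pose(t));t-=.1
"
```

```text
8.4 [502.5 -91.7  84.8] [-0.42  0.68 -0.02 -0.9  -1.51  2.37] [-0.29 -0.62  0.02] [-1.95 -0.04 -0.12]
0.5355889047094462 (503, np.float64(-92.17912916432721), np.float64(85.51429006084766), 0.534860465116279)
[0.01 0.   0.  ] [0.  2.6 1.1]
[0.02 0.   0.  ] [0.  5.2 2.3]
[0.03 0.   0.  ] [0.  7.8 3.6]
[0.041 0.    0.   ] [ 0.  10.3  4.9]
[0.051 0.    0.   ] [ 0.  12.8  6.2]
[0.01 0.   0.  ] [0.  2.6 1.3]
[0.02 0.   0.  ] [0.  5.1 2.6]
[0.03 0.   0.  ] [0.  7.6 4. ]
[0.041 0.    0.   ] [ 0.  10.1  5.4]
[0.048 0.    0.   ] [ 0.  12.6  6.8]
[0. 0. 0.] [0.  2.6 1.3]
[0. 0. 0.] [0.  5.2 2.6]
[0. 0. 0.] [0.  7.8 3.9]
[0. 0. 0.] [ 0.  10.3  5.4]
[0. 0. 0.] [ 0.  12.8  6.8]
```

Call:
{"op": "carry_out", "data": {"motion": [[0.01, 0, 0, 0, 2.6, 1.1, -1], [0.02, 0, 0, 0, 5.2, 2.3, -1], [0.03, 0, 0, 0, 7.8, 3.6, -1], [0.041, 0, 0, 0, 10.3, 4.9, -1], [0.051, 0, 0, 0, 12.8, 6.2, -1]]}}

```text
clock: 9.07
position: [502.4, -92.8, 70.7]
ee_rot: [0.856, -0.003, -0.001, -0.517]
contact_force: [-0.2, -0.7, -1.3]
gripper_width: -0.3
grasp_force: 0.4
```

Call:
{"op": "carry_out", "data": {"motion": [[0.01, 0, 0, 0, 2, 1, -1], [0.02, 0, 0, 0, 4, 2, -1], [0.03, 0, 0, 0, 6, 3.1, -1], [0.04, 0, 0, 0, 8, 4.2, -1], [0.048, 0, 0, 0, 10, 5.3, -1]]}}

```text
clock: 9.7
position: [502.4, -92.8, 59.4]
ee_rot: [0.844, -0.003, -0.001, -0.537]
contact_force: [0.2, 0.7, -1.4]
gripper_width: -0.5
grasp_force: 0.3
```

Call:
{"op": "carry_out", "data": {"motion": [[0, 0, 0, 0, 2, 1, -1], [0, 0, 0, 0, 4, 2, -1], [0, 0, 0, 0, 6, 3, -1], [0, 0, 0, 0, 8, 4, -1], [0, 0, 0, 0, 10, 5, -1]]}}

```text
clock: 10.32
position: [502.3, -92.5, 48.3]
ee_rot: [0.844, -0.003, -0.001, -0.537]
contact_force: [-0.1, -0.2, -0.3]
gripper_width: -0.1
grasp_force: 0.0
```

```bash
python3 -c "
from ang import *
state();crop('pics/c9.png',150,110,160,130,4)
si=get_image('side')
for th in(.1,.0): print(th,proj(si,[(583,48-110*np.cos(th),75.5+110*np.sin(th)),(553,48-145*np.cos(th),75.5+145*np.sin(th)),(453,48-145*np.cos(th),75.5+145*np.sin(th))]).round(0).tolist())"
```

```text
10.32 [502.3 -92.5  48.3] [-0.46  0.79 -0.   -0.95 -1.55  2.45] [-0.05 -0.21 -0.32] [-1.8  -0.02 -0.03]
0.1 [[238.0, 224.0], [214.0, 224.0], [182.0, 198.0]]
0.0 [[238.0, 227.0], [214.0, 229.0], [182.0, 203.0]]
```

View pics/c9.png

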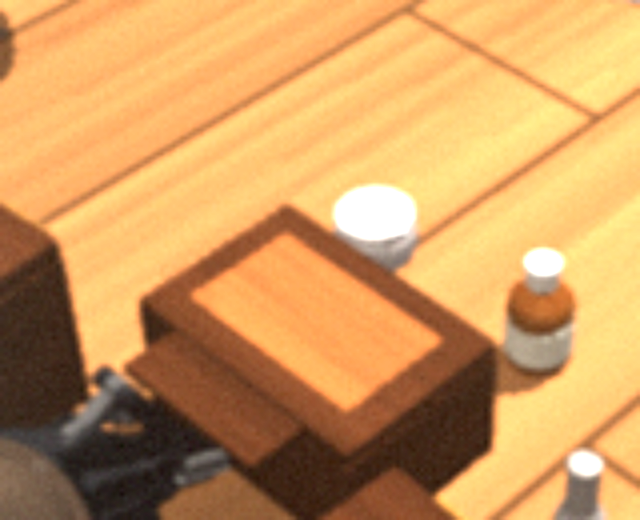

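The lid is shut: flat on the case, lip corner at crop (255,468), side pixel (214,227), which matches the prediction for θ=0. The contact force is about 0 with the fingers below the lip. I withdraw straight back.

Call:
{"op": "carry_out", "data": {"motion": [[0, 0, 0, 0, 8, -8, -1], [0, 0, 0, 0, 17, -27, -1], [0, 0, 0, 0, 27, -50, -1], [0, 0, 0, 0, 38, -75, -1], [0, 0, 0, 0, 38, -75, -1]]}}

```text
clock: 11.05
position: [502.0, -180.1, 45.4]
ee_rot: [0.844, -0.004, 0.0, -0.536]
contact_force: [0.5, 0.6, 0.4]
gripper_width: -0.6
grasp_force: 0.0
```

```bash
python3 -c "
from ang import *
state();crop('pics/c10.png',130,100,180,150,4)
w=get_image('scene');cv2.imwrite('pics/scene9.png',w['color'])"
```

```text
11.05 [ 502.  -180.1   45.4] [-0.56  0.84  0.12 -0.88 -1.65  2.44] [0.51 0.65 0.41] [-1.79  0.03 -0.05]
```

View pics/scene9.png

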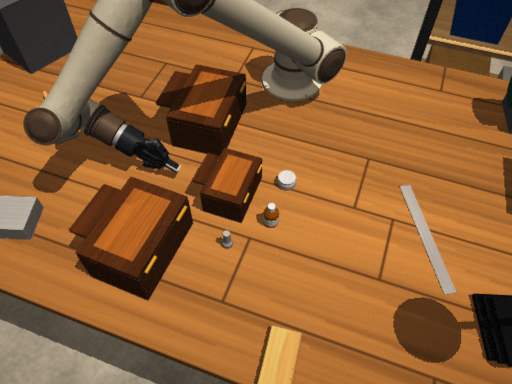

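The scene shows the case shut at (232,185). Tin (287,179), flask (271,215) and punch (227,240) are unmoved, and the hand is clear at (160,155).

```bash
python3 -c "
from bench import *
print(job_done())"
```

```text
the job is handed in; nothing more can be done
None
```

The lid was tipped forward from behind, caught from underneath at about 0.9 rad on the back of the fingers, and lowered until it looked fully shut. In the last picture the hand is clear and the tin, flask and punch look unmoved; I handed the job in at about 11 s and got no verdict back.

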